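# Set a dosing-pump cam at its high point on the bench centres

## Task

Slide the gauge up by its teal post until the sprung plunger rides on the brass cam and the red pointer stands in the green mid-scale sector. Then turn the spindle by its black crank handle, carrying the cam through its lowest gauge reading and on round to its highest, and leave it standing at the highest reading with the crank let go. Go gently: do not force the spindle sideways in its sprung centres or run the plunger to the end of its stroke, do not touch the cam or plunger, and leave the glassware alone.

Things in the scene. Friction and masses are not known exactly. Their poses are not given: they have to be found in the camera images.
- fixture: Fixed bench-centre stand: an aluminium plate 150 x 330 x 12 mm (x, y, z) with a steel rail along its own y axis and a white column and arm (top 100 mm above the table) that carry the upright spindle. Origin on the table under the plate's middle (the plate reaches 3 mm farther to +y than to -y); z up; its y axis points from the gauge to the spindle. It stands anywhere on the bench, turned up to 30 degrees.
- axis (a point): Point on the upright spindle axis (it moves with the spindle) at cam and plunger height, 60 mm above the table and 75 mm along the fixture's +y from its origin. The brass cam is a round disc of 45 mm radius, 50 to 70 mm above the table, set 6 mm off this axis, so its rim passes the plunger at 39 to 51 mm from the axis; at which crank angle is not known.
- centre_x (a joint): How far the spindle is pushed sideways in its sprung centres along the fixture's x, m: 0 unloaded, 1 mm per 10 N, stops at 5 mm either way. Side load on the crank handle shows here; more than 2 mm is too much.
- centre_y (a joint): The same along the fixture's y. The plunger's own push on the cam makes it 0.1 to 0.5 mm.
- crank (a joint): Angle of the crank and cam about the upright axis, rad, counter-clockwise from above, no stops (it may go round many times). At 0 the crank arm points from the axis along the fixture's -x. Drag about 0.12 N m (some 3 N at the handle), so it stays where it is left.
- handle_grip (a point): Centre, half-way up, of the black upright crank handle: a round sleeve of 16 mm diameter and 45 mm height that spins freely on its pin, 40 mm from the spindle axis, centre 138.5 mm above the table. The teal crank arm under it ends 114 mm above the table; all else near it is lower than the arm, apart from the gauge's post.
- gauge (a joint): Travel of the gauge carriage along the rail (fixture +y, towards the cam), 0 to 0.060 m; starts drawn back. It drags with about 9 N and stays where it is left.
- gauge_grip (a point): The place to grip the teal round post on the gauge carriage: 16 mm diameter, on its axis 100 mm above the table; the post stands from 69 to 125 mm above the table. The dial, 64 mm across, has its centre 55 mm along fixture +y from the post and its top 78 mm above the table.
- tip (a point): Foremost point of the plunger's round brass tip (5 mm radius), 60 mm above the table, 130 mm along fixture +y from the post with the plunger out. It points straight at the spindle axis.
- plunger (a joint): How far the plunger is pushed into the gauge, m: 0 fully out, 0.030 end of stroke. Spring force 1.2 N at 0, growing 0.12 N per mm. It grows as the gauge nears the cam and as the cam's high side comes round (12 mm between lowest and highest).
- pointer (a joint): Red pointer on the gauge's white dial, rad: 0.090 rad per mm of plunger travel, clockwise from above; black marks every 5 mm, 0 to 30. At 1.35 (plunger at 15 mm) it points along fixture +y, the middle of the green sector, which spans plunger 12.5 to 17.5 mm (1.125 to 1.575 rad).
- flask: Bystander: conical glass flask with a black foot, 80 mm wide, 122 mm high, origin under its middle.
- bottle: Bystander: green bottle, 60 mm diameter, 150 mm high, origin under its middle.
- beaker: Bystander: white beaker, 64 mm diameter, 70 mm high, origin under its middle.

How it is judged:
On the way, in this order (a step that is already met when the one before it is completed fails the run):
1. the gauge has been slid up so that the plunger rides on the cam with the pointer in the green sector (value of joint plunger between 0.0125 and 0.0175 m), for 0.3 s.
2. the cam has been carried through its lowest reading, plunger still riding on it (horizontal distance between axis and tip below 0.0398 m and value of joint plunger above 0.0003 m), for 0.05 s.
At the end, for the whole second after the job is handed in: The cam stands still with its high point under the plunger: the tip is within 0.5 mm of its farthest (51 mm from the spindle axis), which is within about 20 degrees of the peak; the plunger is still pressed in by more than 10 mm and the crank is let go (horizontal distance between axis and tip between 0.0505 and 0.0525 m and value of joint plunger above 0.01 m and velocity of joint crank between -0.03 and 0.03 rad/s); the robot touches nothing.
It fails at once if the plunger is run to the end of its stroke (over 29 of 30 mm) (value of joint plunger above 0.029 m).
It fails at once if the cam is touched (contact force between any of the fingers, the arm and cam above 1 N).
It fails at once if the plunger is touched (contact force between any of the fingers, the arm and plunger above 1 N).
It fails at once if the spindle is forced sideways in its centres: over 2 mm (20 N) (value of joint any of centre_x, centre_y above 0.002 m or value of joint any of centre_x, centre_y below -0.002 m).
It fails at once if glassware moved over 30 mm or tipped (distance of any of flask, bottle, beaker from where it was at the start of the episode above 0.03 m or angle between any of flask, bottle, beaker's own z axis and vertical above 0.3 rad).
It also fails if it takes over 72 s, if anything falls off the work surface, if the arm or the gripper's body presses on something with over 40 N, if the wrist force passes 120 N, or if a joint passes its speed limit or range.

## Robot

A 6-joint arm with a two-finger parallel gripper is mounted at the origin on the work surface. World frame = base frame: x ahead of the robot, y to its left, z up, the work surface at z = 0. Lengths are in m, angles in rad, forces in N, time in s.
With the tool pointing down it reaches from about 0.35 to 0.975 m from the base axis. Payload 7.1 kg.
Tool frame: the origin (TCP) lies midway between the tips of the shut fingers; the grasp point (between the pads) lies 19 mm behind it; z points along the fingers, x is the direction in which the jaws open and shut, and the axes are right-handed (so a half turn about z gives the same grasp; the last joint's range is limited). The gripper opens to 88 mm and grips with 3 to 60 N. Pads are 20 mm wide; open, the fingers measure 115 mm over their backs; the gripper's body (75 mm by 178 mm) begins 61 mm behind the grasp point.
Start: joints at [-1.17, 0.423, 1.63, -0, 1.089, -0.019], TCP at [0.255, -0.571, 0.223] pointing down, gripper open.
Joint ranges: [-3, 3], [-0.9, 2.11], [0.09, 2.58], [-1.31, 4.45], [0.11, 2.69], [-2.54, 2.54]. Speed limits (rad/s): [2.39, 2.39, 3.01, 3.14, 3.14, 3.14].

## Interface

Orientations are given as a unit quaternion [w, x, y, z].
In Python, from station import move_pose, movel, movej, command_gripper, wait, inverse_kinematics, read_camera, camera_info, MotionError, job_done, get_time, get_joint_pos, get_qvel, get_effort, get_tcp_pos, get_ee_rot, get_ft_force, get_ft_torque, get_grip_width gives the robot as it stands. Calls block until the motion is done:
- move_pose(position, orientation): joint-space move of the TCP to a pose.
- movel(position, frame=None, v=0.15, until_force=None): straight line of the TCP; frame=None keeps the orientation; v is the mean speed in m/s. With until_force (N) it stops when the force on the tool has changed by that much, and returns True; else False.
- movej(angles): joint-space move.
- command_gripper(opening): opening from 0.0 (shut) to 1.0 (fully open); the grip force is fixed at half the most; returns when the fingers have stopped.
- wait(seconds).
- inverse_kinematics(position, orientation): joint angles nearest the present ones, or None.
- read_camera(name): name is "side" or "top" or "wrist"; returns the picture (384x512x3 uint8, red, green, blue); there is no depth.
- camera_info(name): a dict with "intrinsics" (3x3 intrinsics, pixels), "T" (4x4, takes a point from camera to world coordinates); the wrist camera has in their place "tool_from_camera" (4x4, takes a point from camera to tool coordinates, whose origin is the TCP and whose axes are the tool frame's). Camera axes: x right, y up, looking along -z (the intrinsics and any distortion apply to the point x, -y, -z); pixel columns grow to the right and rows downward; lengths in m; the calibration is good to about 2 mm. A picture is of the moment at which its call begins: read the wrist's pose just before it. camera_info takes no time and is no camera call.
A pose or a line that the arm cannot do raises MotionError and nothing moves.
- job_done(): hands the job in, once; it reports no verdict.
Readings, each from a call of its own:
- get_time(): time.
- get_joint_pos(): joint angles.
- get_qvel(): joint speeds.
- get_effort(): joint torques, N m.
- get_tcp_pos(): TCP position.
- get_ee_rot(): TCP orientation.
- get_ft_force(): force on the tool from outside, world axes, zero at the start.
- get_ft_torque(): the same for the moment, N m.
- get_grip_width(): opening from 0.0 (shut) to 1.0 (fully open).
Only numpy, scipy, OpenCV 4.12 (cv2) and the standard library are available. Lean on these libraries where they do the work, as an engineer would, in place of code of your own. Each camera call takes 0.05 s, during which the arm holds its last target.

## Working session

There is one attempt and no reset: what is moved stays moved. The work goes in short steps, each a Python script; the robot and the scene stay as the last script left them, time stands still between calls to the robot, and variables do not carry over. Pictures are saved under pics/ and viewed, and the job is handed in when it is done.

```bash
mkdir -p pics; ls; python3 - <<'E'
from station import *
import cv2
for n in ["top","side","wrist"]:
    im=read_camera(n); cv2.imwrite(f"pics/a_{n}.png",im[:,:,::-1])
    print(n,camera_info(n))
print(get_time(),get_tcp_pos(),get_ee_rot(),get_ft_force())
E
```

```text
pics
top {'intrinsics': array([[465.07151035,   0.        , 252.2452967 ],
       [  0.        , 465.07151035, 194.98175663],
       [  0.        ,   0.        ,   1.        ]]), 'T': array([[-0.02831309,  0.98017745, -0.1960881 ,  0.39210234],
       [-0.99920924, -0.03323043, -0.0218321 , -0.00602184],
       [-0.02791543,  0.19531491,  0.98034321,  0.92628588],
       [ 0.        ,  0.        ,  0.        ,  1.        ]])}
side {'intrinsics': array([[453.05709716,   0.        , 255.58511951],
       [  0.        , 453.05709716, 192.7413805 ],
       [  0.        ,   0.        ,   1.        ]]), 'T': array([[-0.87899048,  0.34231899, -0.33195397,  0.25278053],
       [-0.47665737, -0.65000802,  0.59185076,  0.54227117],
       [-0.01317099,  0.67845949,  0.73451974,  0.76650599],
       [ 0.        ,  0.        ,  0.        ,  1.        ]])}
wrist {'intrinsics': array([[286.23595835,   0.        , 261.43654877],
       [  0.        , 286.23595835, 186.67907336],
       [  0.        ,   0.        ,   1.        ]]), 'tool_from_camera': array([[ 9.99999385e-01, -4.94386082e-04, -9.93102318e-04,
         3.71178287e-04],
       [-7.72849121e-04, -9.52687798e-01, -3.03949605e-01,
        -8.27639724e-02],
       [-7.95848006e-04,  3.03950186e-01, -9.52687594e-01,
        -1.63335066e-01],
       [ 0.00000000e+00,  0.00000000e+00,  0.00000000e+00,
         1.00000000e+00]])}
0.15 [ 0.25462815 -0.57035034  0.2220994 ] [-3.22922348e-04  8.38920483e-01 -5.44253720e-01 -4.54834164e-04] [-0.29358048 -0.37742604 -0.40527285]
```

View pics/a_top.png

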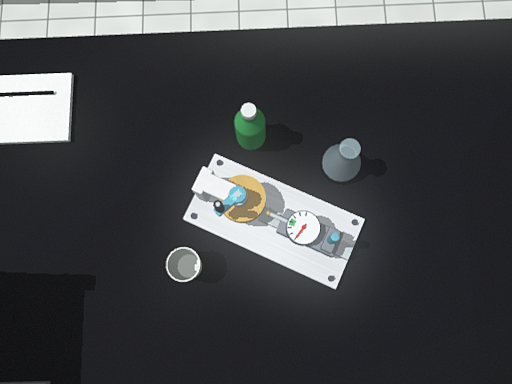

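View pics/a_side.png

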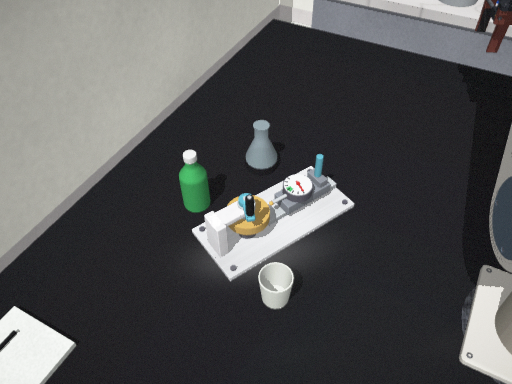

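View pics/a_wrist.png

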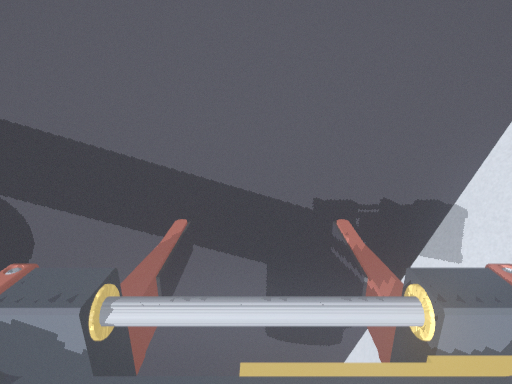

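The top view shows the plate with corners near (215,154), (365,219), (336,289) and (183,219). The post is at (335,237), the handle at (219,207) and the cam at (243,198). I'll enlarge these and measure them.

```bash
cat > h.py <<'E'
import numpy as np, cv2
from station import *
def ray(cam,px):
    ci=camera_info(cam); K=ci["intrinsics"];T=ci["T"]
    d=np.array([(px[0]-K[0,2])/K[0,0],-(px[1]-K[1,2])/K[1,1],-1.0])
    return T[:3,3],T[:3,:3]@d
def onz(cam,px,z):
    o,d=ray(cam,px); return o+d*(z-o[2])/d[2]
def tri(p1,p2):
    o1,d1=ray("top",p1);o2,d2=ray("side",p2)
    d1=d1/np.linalg.norm(d1);d2=d2/np.linalg.norm(d2)
    A=np.array([d1,-d2]).T
    t=np.linalg.lstsq(A,o2-o1,rcond=None)[0]
    a=o1+t[0]*d1;b=o2+t[1]*d2
    return (a+b)/2,np.linalg.norm(a-b)
E
python3 - <<'E'
from h import *
t=cv2.imread("pics/a_top.png");s=cv2.imread("pics/a_side.png")
c=np.hstack([cv2.resize(t[145:295,175:375],None,fx=3.9,fy=3.9,interpolation=cv2.INTER_CUBIC)])
cv2.imwrite("pics/b_top.png",c)
cv2.imwrite("pics/b_side.png",cv2.resize(s[145:280,185:365],None,fx=4.3,fy=4.3,interpolation=cv2.INTER_CUBIC))
for n,im in (("top",t),("side",s)):
    hsv=cv2.cvtColor(im,cv2.COLOR_BGR2HSV)
    for nm,lo,hi in (("teal",(90,90,70),(112,255,255)),):
        m=cv2.inRange(hsv,lo,hi)
        k,l,st,ce=cv2.connectedComponentsWithStats(m)
        for i in range(1,k):
            if st[i,4]>8: print(n,nm,st[i],ce[i])
# plate in top
g=cv2.cvtColor(t,cv2.COLOR_BGR2HSV)
m=((g[:,:,2]>110)).astype(np.uint8)*255; m=cv2.morphologyEx(m,cv2.MORPH_CLOSE,np.ones((9,9)))
cs,_=cv2.findContours(m,0,2)
for c in cs:
    x,y,w,h=cv2.boundingRect(c)
    if 170<x<200 and w>100:
        R=cv2.minAreaRect(c);B=cv2.boxPoints(R);P=np.array([onz("top",b,.012) for b in B])
        print(R,B);print(P)
        for i in range(4): print(np.linalg.norm(P[i]-P[i-1]))
        print(P.mean(0))
E
```

```text
top teal [221 186  25  26 248] [234.09274194 196.74596774]
top teal [214 208   8   8  23] [217.47826087 212.52173913]
top teal [327 233  13  10  80] [333.275  237.0875]
side teal [314 154  10  23 165] [318.52121212 164.56969697]
side teal [239 193  16  28 150] [245.24666667 206.23333333]
((271.41644287109375, 219.53016662597656), (172.6265869140625, 76.95672607421875), 23.60711097717285) [[176.9173  220.22313]
 [207.7356  149.70668]
 [365.9156  218.8372 ]
 [335.0973  289.35364]]
[[ 0.52879322  0.16589262  0.012     ]
 [ 0.67270323  0.10291765  0.012     ]
 [ 0.51944658 -0.20836044  0.012     ]
 [ 0.38509764 -0.13932048  0.012     ]]
0.3373476721700623
0.15708576044141354
0.34696059097937026
0.15105017182049388
[ 0.52651017 -0.01971766  0.012     ]
```

View pics/b_top.png

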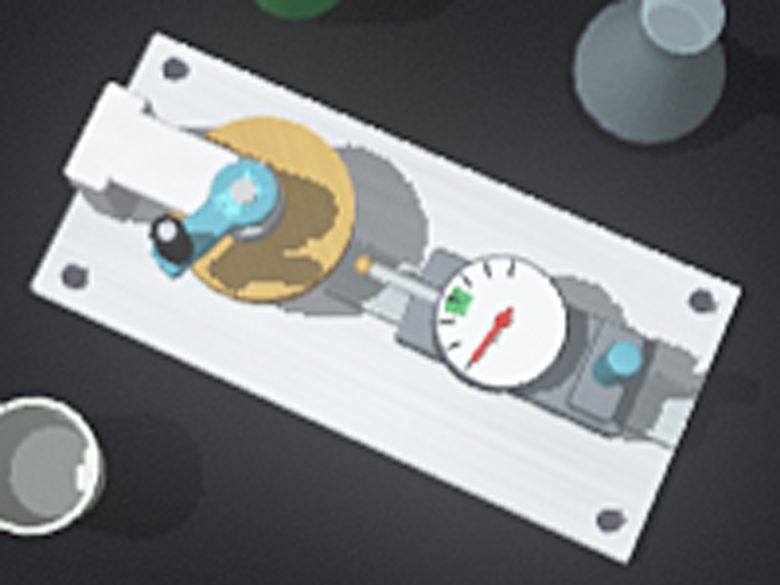

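View pics/b_side.png

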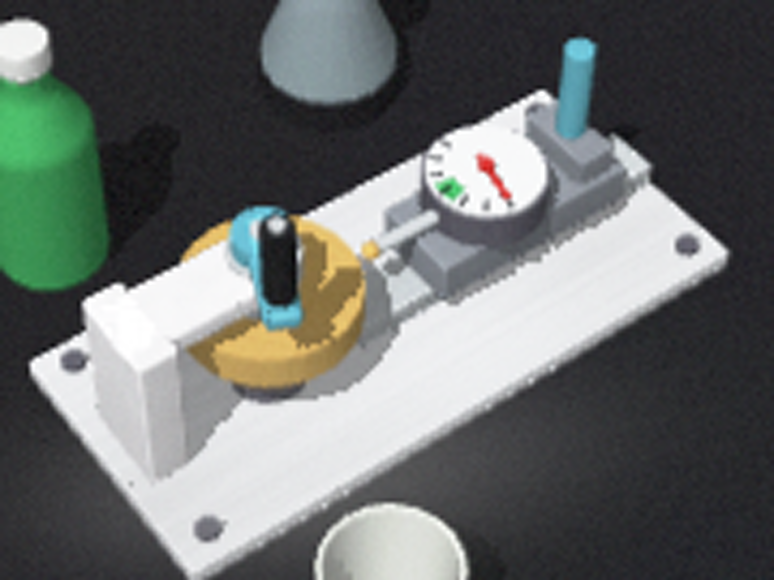

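In the crops, the post top is at b_top (626,357), the handle top at (168,232) and the crank hub at (245,190). The plate corners are (155,33), (740,288), (628,563) and (32,290). I'll turn these into points.

```bash
python3 - <<'E'
from h import *
f=lambda p:((p[0]+.5)/3.9-.5+175,(p[1]+.5)/3.9-.5+145)
fs=lambda p:((p[0]+.5)/4.3-.5+185,(p[1]+.5)/4.3-.5+145)
C=np.array([onz("top",f(p),.012) for p in [(155,33),(740,288),(628,563),(32,290)]])
print(C,[np.linalg.norm(C[i]-C[i-1]) for i in range(4)]); ctr=C.mean(0)
# y axis: (edges) from gauge end to spindle end
v=(C[0]-C[1])+(C[3]-C[2]); w=(C[0]-C[3])+(C[1]-C[2])
yaw1=np.arctan2(-v[0],v[1]); yaw2=np.arctan2(w[1],w[0]); print("yaw",yaw1,yaw2)
yaw=(yaw1*2+yaw2)/3
ex=np.array([np.cos(yaw),np.sin(yaw)]);ey=np.array([-np.sin(yaw),np.cos(yaw)])
org=ctr[:2]-ey*.0015
loc=lambda P:((P[:2]-org)@ex,(P[:2]-org)@ey)
print("org",org,"axis",org+.075*ey)
for n,p,z in (("post",(626,357),.125),("hub",(245,190),.114),("hub120",(245,190),.12),("handle",(168,232),.161),("tip",(362,264),.063),("dial",(501,322),.078)):
    P=onz("top",f(p),z); print(n,P,loc(P))
for n,p,z in (("post",(581,46),.125),("handle",(279,222),.161)):
    P=onz("side",fs(p),z); print("side",n,P,loc(P))
print("tri post",tri(f((626,357)),fs((581,46))),"tri handle",tri(f((168,232)),fs((279,222))))
S=np.array([onz("side",fs(p),.012) for p in [(545,90),(728,255),(195,578),(30,366)]])
print(S,S.mean(0))
# cam
t=cv2.imread("pics/a_top.png");g=cv2.cvtColor(t,cv2.COLOR_BGR2HSV)
m=cv2.inRange(g,(10,70,40),(25,255,255));k,l,st,ce=cv2.connectedComponentsWithStats(m)
i=1+np.argmax(st[1:,4]);m=(l==i).astype(np.uint8)*255
cs,_=cv2.findContours(m,0,cv2.CHAIN_APPROX_NONE);c=max(cs,key=len)[:,0]
P=np.array([onz("top",q,.07)[:2] for q in c]);np.savetxt("/tmp/cam.txt",np.c_[c,P])
from scipy.optimize import least_squares
r=least_squares(lambda q:np.hypot(*(P-q).T)-.045,P.mean(0),loss="soft_l1",f_scale=.0005)
print("cam",r.x,loc(r.x)); res=np.hypot(*(P-r.x).T)-.045; print(np.sum(abs(res)<.0015),len(res))
E
```

```text
[[ 0.66500001  0.08936919  0.012     ]
 [ 0.5202654  -0.20539209  0.012     ]
 [ 0.38575562 -0.14042629  0.012     ]
 [ 0.53089684  0.15405625  0.012     ]] [np.float64(0.1488894702350414), np.float64(0.32837832471457196), np.float64(0.14937682370432906), np.float64(0.3283076919285778)]
yaw -0.457183256503982 -0.4496921088969209
org [ 0.5248207  -0.02694584] axis [0.55775923 0.04043408]
post [ 0.47541117 -0.12856026  0.125     ] (np.float64(0.0002376030759609956), np.float64(-0.11298998627472087))
hub [0.55844551 0.03838295 0.114     ] (np.float64(0.0015173722018551336), np.float64(0.07345866447533031))
hub120 [0.5572168  0.03805495 0.12      ] (np.float64(0.0005575564228402594), np.float64(0.07262436800871845))
handle [0.53153845 0.06932538 0.161     ] (np.float64(-0.036245209368813994), np.float64(0.08944025400238764))
tip [ 0.53062425 -0.01439994  0.063     ] (np.float64(-0.00029600429646225854), np.float64(0.013820024395430602))
dial [ 0.49855586 -0.07843893  0.078     ] (np.float64(-0.0009815414800891317), np.float64(-0.05779634548616419))
side post [ 0.4751021  -0.13006934  0.125     ] (np.float64(0.0006226948538425547), np.float64(-0.11448147752481067))
side handle [0.53205228 0.06707481 0.161     ] (np.float64(-0.03479518302389496), np.float64(0.08764401370875559))
tri post (array([ 0.47491855, -0.12841616,  0.12651203]), np.float64(0.0006917869918967482)) tri handle (array([0.5309934 , 0.06905017, 0.16350076]), np.float64(0.00018419921985232386))
[[ 0.51782809 -0.20586812  0.012     ]
 [ 0.38557789 -0.1373501   0.012     ]
 [ 0.52945483  0.1566345   0.012     ]
 [ 0.66271089  0.09088797  0.012     ]] [ 0.52389292 -0.02392394  0.012     ]
cam [0.55808529 0.03396167] (np.float64(0.0031354943580399826), np.float64(0.06932839647482822))
92 154
```

The measurements agree: the plate measures 149 x 328 mm, the post is on the fixture y axis and triangulates to z=0.1265, and the hub is at y≈73–75 mm. The cam offset of about (3,-6) mm puts the high point within about 30° of the plunger now. Next I'll grip the post with the jaws along fixture x.

```bash
cat >> h.py <<'E'
ORG=np.array([0.5243,-0.0264]);YAW=-0.455
EX=np.array([np.cos(YAW),np.sin(YAW)]);EY=np.array([-np.sin(YAW),np.cos(YAW)])
W=lambda x,y:ORG+x*EX+y*EY
loc=lambda P:np.array([(np.asarray(P)[:2]-ORG)@EX,(np.asarray(P)[:2]-ORG)@EY])
AX=W(0,.075)
Q=lambda a:[0.,float(np.cos(a/2)),float(np.sin(a/2)),0.]
def snap(n,name,crop=None,f=1):
    im=read_camera(name)[:,:,::-1].copy();cv2.imwrite(f"pics/{n}_full.png",im)
    if crop: 
        x0,x1,y0,y1=crop; im=cv2.resize(im[y0:y1,x0:x1],None,fx=f,fy=f,interpolation=cv2.INTER_CUBIC)
    cv2.imwrite(f"pics/{n}.png",im)
E
python3 - <<'E'
from h import *
p=W(0,-.1135);print(p)
move_pose([*p,.19],Q(YAW))
q=get_joint_pos();print(q)
movel([*p,.087],v=.1)
snap("c_wrist","wrist")
f0=get_ft_force()
command_gripper(0.0)
print(get_grip_width(),get_tcp_pos(),get_ft_force()-f0,get_time())
snap("c_top","top",(175,375,145,295),3.9)
E
```

```text
[ 0.47442103 -0.12835263]
[-2.89679754e-01  2.73495155e-01  1.94630650e+00 -1.66158185e-04
  9.21340303e-01  1.66494352e-01]
0.17604144081842207 [ 0.47444635 -0.12836033  0.08699227] [ 2.44410101  0.12061071 -1.08236467] 4.2917
```

View pics/c_wrist.png

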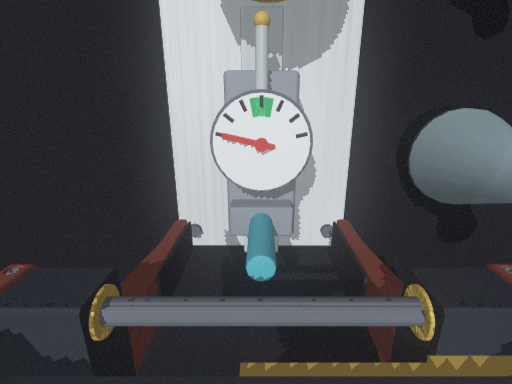

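View pics/c_top.png

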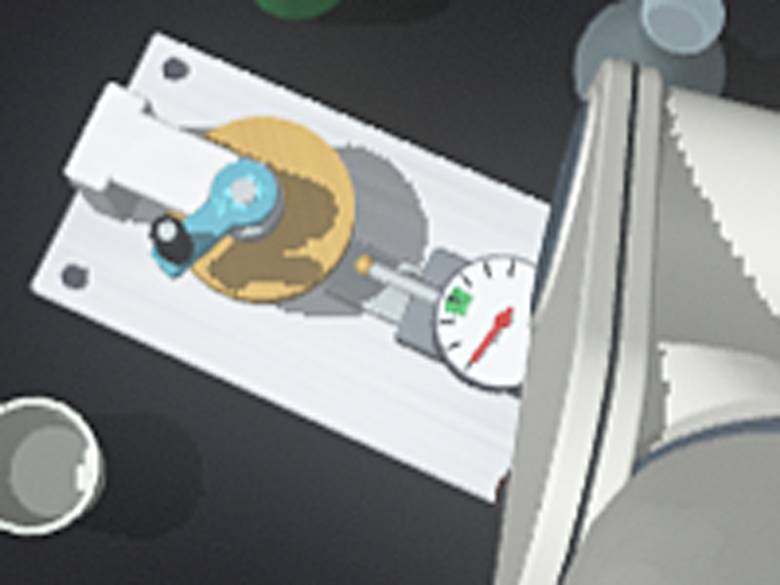

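The wrist view is aligned with the fixture. The dial is at (262,141) with the pointer near the 0 mark, and the green sector is at the top. The post is between the jaws, with a grip width of 15.5 mm. I'll write a pointer reader and slide the gauge up.

```bash
cat >> h.py <<'E'
def pointer_im(im):
    """wrist picture (RGB), jaws along fixture x; returns plunger mm from rays on dial plane z=.078"""
    g=cv2.cvtColor(np.ascontiguousarray(im),cv2.COLOR_RGB2HSV)
    m=(((g[:,:,0]<6)|(g[:,:,0]>174))&(g[:,:,1]>150)&(g[:,:,2]>120)).astype(np.uint8)
    return m
def wpose():
    q=np.array(get_ee_rot());from scipy.spatial.transform import Rotation as R
    T=np.eye(4);T[:3,:3]=R.from_quat([q[1],q[2],q[3],q[0]]).as_matrix();T[:3,3]=get_tcp_pos()
    ci=camera_info("wrist");return T@ci["tool_from_camera"],ci["intrinsics"]
def wpx(P,T,K):
    c=np.linalg.inv(T)@[*P,1];return np.array([K[0,2]+K[0,0]*c[0]/-c[2],K[1,2]+K[1,1]*c[1]/c[2]])
def wonz(px,z,T,K):
    d=T[:3,:3]@np.array([(px[0]-K[0,2])/K[0,0],-(px[1]-K[1,2])/K[1,1],-1.]);o=T[:3,3]
    return o+d*(z-o[2])/d[2]
def reading(cam,dial_guess,save=None):
    """red pointer angle on the dial plane near dial_guess (world xy)"""
    if cam=="wrist": T,K=wpose()
    else: ci=camera_info(cam);T,K=ci["T"],ci["intrinsics"]
    im=read_camera(cam)
    if save: cv2.imwrite(f"pics/{save}.png",im[:,:,::-1])
    m=pointer_im(im);ys,xs=np.nonzero(m)
    if len(xs)==0: return None
    P=np.array([wonz((x,y),.078,T,K)[:2] for x,y in zip(xs,ys)])
    P=P[np.hypot(*(P-dial_guess).T)<.034]
    if len(P)<5: return None
    L=np.array([loc(p) for p in P]);c=L.mean(0)
    u=np.linalg.svd(L-c)[2][0]; t=(L-c)@u
    if abs(t.max())<abs(t.min()): u=-u   # long thin end is farther from the centroid
    ang=np.arctan2(-u[0],u[1])  # ccw from +y
    return (1.35-ang)/.09, len(P)
E
python3 - <<'E'
from h import *
g0=get_tcp_pos();dial=lambda:get_tcp_pos()[:2]+.055*EY
print(reading("wrist",dial()))
f0=get_ft_force()
p=W(0,-.1135+.012);movel([*p,.087],v=.03);print(reading("wrist",dial()),get_ft_force()-f0)
p=W(0,-.1135+.018);movel([*p,.087],v=.03);print(reading("wrist",dial(),"d_w"),get_ft_force()-f0)
E
```

```text
None
None [-2.88286845 -6.39489395  0.01292817]
None [-3.19548562 -6.84417824  0.52909438]
```

View pics/d_w.png

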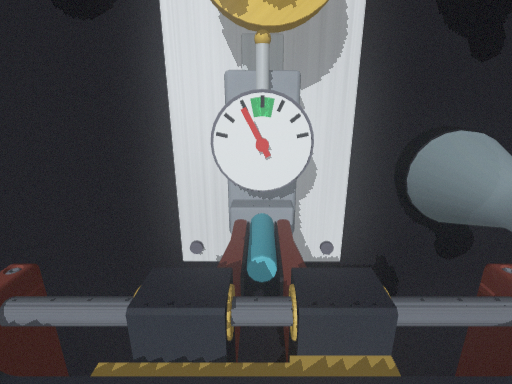

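The wrist picture shows the plunger tip at (262,38) against the cam and the pointer at the 10 mm mark, (243,107). My red mask was too strict, so I'll check its values and move on by 5 mm.

```bash
python3 - <<'E'
import cv2
g=cv2.imread("pics/d_w.png");h=cv2.cvtColor(g,cv2.COLOR_BGR2HSV);print(h[145,262],h[120,250],h[110,245],h[150,265])
E
sed -i 's/(g\[:,:,1\]>150)&(g\[:,:,2\]>120)/(g[:,:,1]>120)\&(g[:,:,2]>90)/; s/g\[:,:,0\]<6/g[:,:,0]<8/' h.py
python3 - <<'E'
from h import *
dial=lambda:get_tcp_pos()[:2]+.055*EY
print(dial(),reading("wrist",dial()))
T,K=wpose();print(wonz((262,145),.078,T,K),loc(wonz((262,145),.078,T,K)),loc(get_tcp_pos()))
E
```

```text
[  0 139 198] [  0 142 198] [  0 143 200] [  0 137 198]
[ 0.50610583 -0.06376036] (np.float64(9.6820870320662), 340)
[ 0.50572845 -0.06449596  0.078     ] [ 5.96363331e-05 -4.23816168e-02] [ 9.35231583e-05 -9.65322173e-02]
```

```bash
python3 - <<'E'
from h import *
dial=lambda:get_tcp_pos()[:2]+.055*EY
p=W(0,-.1135+.0232);movel([*p,.087],v=.03);print(reading("wrist",dial(),"e_w"),loc(get_tcp_pos()))
wait(.4);print(reading("wrist",dial()))
command_gripper(1.0)
print(reading("wrist",dial()))
p=get_tcp_pos()
movel([p[0],p[1],.19],v=.12);print(reading("wrist",dial(),"e_w2"),get_time())
E
```

```text
(np.float64(14.634783991504149), 349) [ 8.56367918e-05 -9.14507590e-02]
(np.float64(14.641142156793908), 348)
(np.float64(14.561494166761856), 347)
(np.float64(14.628387058003398), 128) 8.5583
```

View pics/e_w2.png

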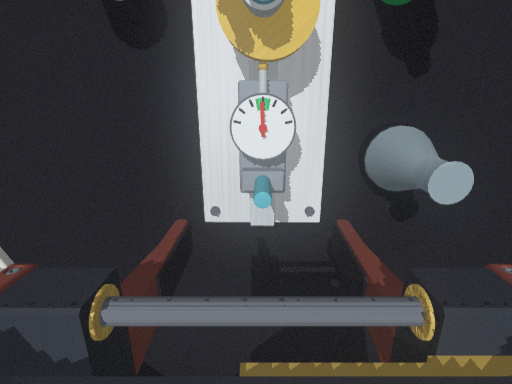

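The gauge is set at about 14.6 mm, in the green, and the grip is released. Next is the handle. I'll cage it loosely with the jaws roughly tangential, so that hardly any radial load can build up.

```bash
python3 - <<'E'
from h import *
h=np.array([.5313,.0687]);print(loc(h),loc(AX))
p=get_tcp_pos();movel([p[0],p[1],.23],v=.15)
move_pose([*h,.23],Q(np.deg2rad(-130)))
print(get_joint_pos(),get_time())
T,K=wpose();print("expected handle top px",wpx([*h,.161],T,K),wpx([*AX,.12],T,K))
snap("f_w","wrist");snap("f_top","top",(175,375,145,295),3.9)
print(reading("top",W(0,-.0355)))
E
```

```text
[-0.03550504  0.08850086] [-5.1847572e-17  7.5000000e-02]
[ 1.06078767e-01  2.83959712e-01  1.82118817e+00 -9.89561021e-05
  1.03708352e+00  2.37467965e+00] 10.85
expected handle top px [259.45284887 197.67321384] [264.39522563 146.05191343]
(np.float64(14.959183211393375), 25)
```

View pics/f_w.png

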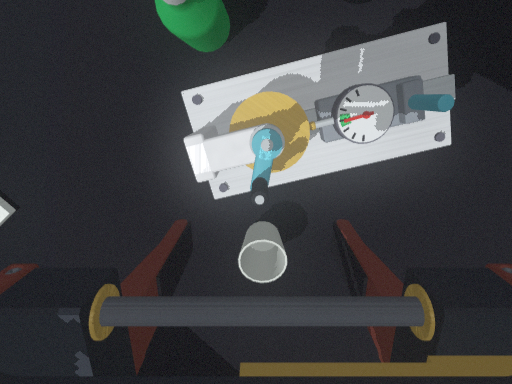

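View pics/f_top.png

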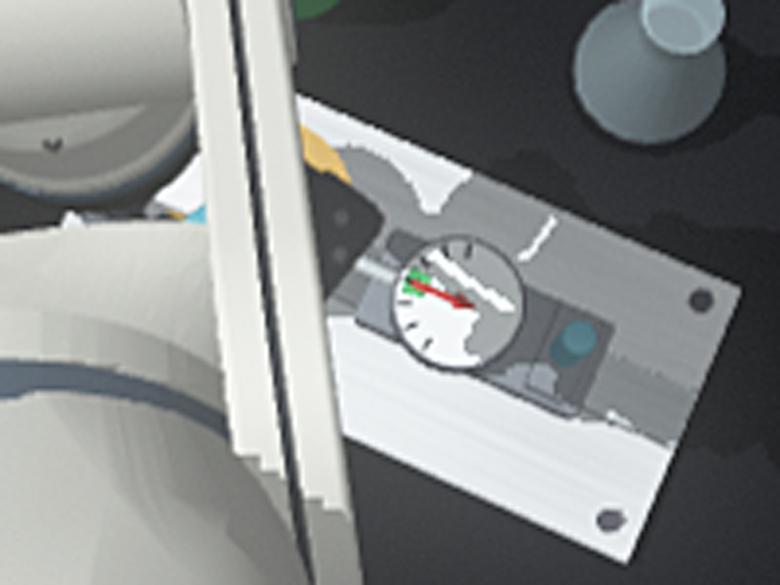

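The wrist view shows the handle top at (259.5,199.5), against a predicted (259.5,197.7), so they agree to about 1 mm. The top view still sees the dial. I'll descend and close to a loose cage.

```bash
python3 - <<'E'
from h import *
h=np.array([.5313,.0687])
f0=get_ft_force();movel([*h,.125],v=.1);print(get_ft_force()-f0)
command_gripper(.22);print(get_grip_width(),get_ft_force()-f0,get_time())
snap("g_w","wrist")
print(reading("top",W(0,-.0355)))
E
```

```text
[-0.37770896 -1.1903654   1.41128582]
0.21750540634914903 [-0.13956379 -0.32356733  0.80112259] 13.3333
(np.float64(14.732937613219873), 20)
```

View pics/g_w.png

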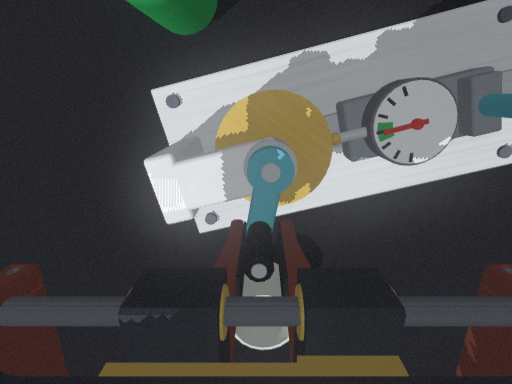

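The handle is caged between the jaws. I'll turn it counter-clockwise in 10° steps, watching the force and the pointer.

```bash
cat >> h.py <<'E'
TH0=np.deg2rad(133.2)
def pose(d): # d deg ccw from start
    t=TH0+np.deg2rad(d);a=np.deg2rad(-130+.84*d)
    return AX+.04*np.array([np.cos(t),np.sin(t)]),Q(a)
def turn(d0,d1,step=10,v=.05,each=1):
    n=0
    for d in np.linspace(d0,d1,max(1,int(round(abs(d1-d0)/step)))+1)[1:]:
        p,q=pose(d);movel([*p,.125],q,v=v);n+=1
        f=get_ft_force()
        r=reading("wrist",W(0,-.0355)) if n%each==0 else None
        r2=reading("top",W(0,-.0355)) if n%each==0 else None
        print(round(d),"F",np.round(f,1),"r",None if r is None else (round(r[0],2),r[1]),None if r2 is None else (round(r2[0],2),r2[1]),"q6 %.2f"%get_joint_pos()[5],"t %.1f"%get_time())
        if np.hypot(f[0],f[1])>11: print("STOP");return d
E
python3 - <<'E'
from h import *
print(get_ft_force());turn(0,50)
snap("h_w","wrist")
E
```

```text
[0.51318299 0.62901184 0.2939937 ]
10 F [ 0.4  1.7 -0.3] r (np.float64(14.48), 235) (np.float64(14.42), 19) q6 2.23 t 13.8
20 F [0.1 0.7 0.2] r (np.float64(13.44), 220) (np.float64(13.34), 19) q6 2.07 t 14.2
30 F [0.5 1.3 0.9] r (np.float64(12.44), 210) (np.float64(12.3), 20) q6 1.91 t 14.6
40 F [0.1 1.2 0.7] r (np.float64(11.36), 190) (np.float64(46.14), 11) q6 1.75 t 15.0
50 F [0.2 1.5 0.8] r (np.float64(10.32), 186) (np.float64(40.54), 6) q6 1.59 t 15.4
```

View pics/h_w.png

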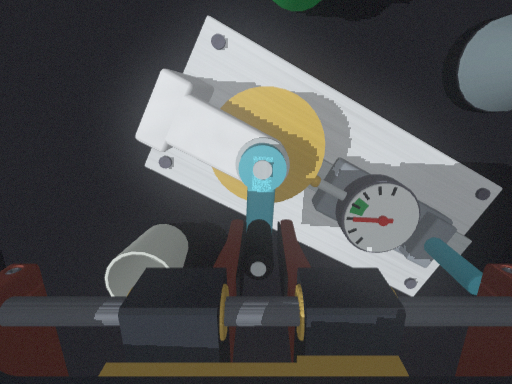

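The handle tracks with only 1–2 N, and the wrist pointer falls smoothly from 14.5 to 10.3 mm. Carrying on.

```bash
python3 - <<'E'
from h import *
turn(50,150)
E
```

```text
60 F [ 0.1  1.4 -0.2] r (np.float64(9.33), 182) None q6 1.43 t 15.9
70 F [-1.3  1.4 -0.1] r (np.float64(8.38), 176) None q6 1.27 t 16.3
80 F [-0.5  1.4  0.6] r (np.float64(7.41), 172) None q6 1.11 t 16.7
90 F [-0.6  1.8  1. ] r (np.float64(1.15), 5) None q6 0.96 t 17.1
100 F [-1.6  1.1  1. ] r (np.float64(43.07), 21) None q6 0.80 t 17.5
110 F [-1.   0.9  0.6] r (np.float64(43.45), 65) None q6 0.65 t 17.9
120 F [-1.1  0.8  1.1] r (np.float64(33.27), 65) None q6 0.50 t 18.3
130 F [-1.9 -0.   0.3] r (np.float64(9.58), 19) None q6 0.35 t 18.7
140 F [-1.9  0.6  1.1] r (np.float64(37.37), 22) None q6 0.20 t 19.1
150 F [-2.   0.5 -0.1] r (np.float64(39.26), 54) None q6 0.06 t 19.5
```

```bash
python3 - <<'E'
from h import *
snap("i_w","wrist");snap("i_s","side",(185,365,145,280),4.3);snap("i_t","top",(175,375,145,295),3.9)
E
```

```text
(no output)
```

View pics/i_w.png

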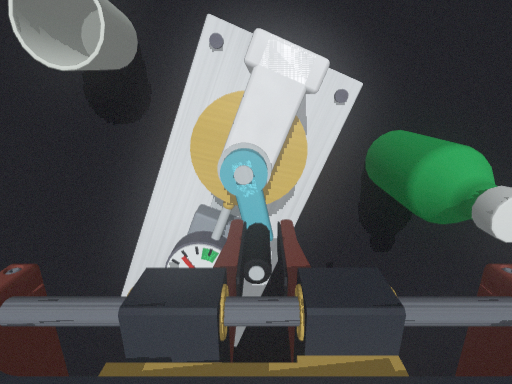

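View pics/i_s.png

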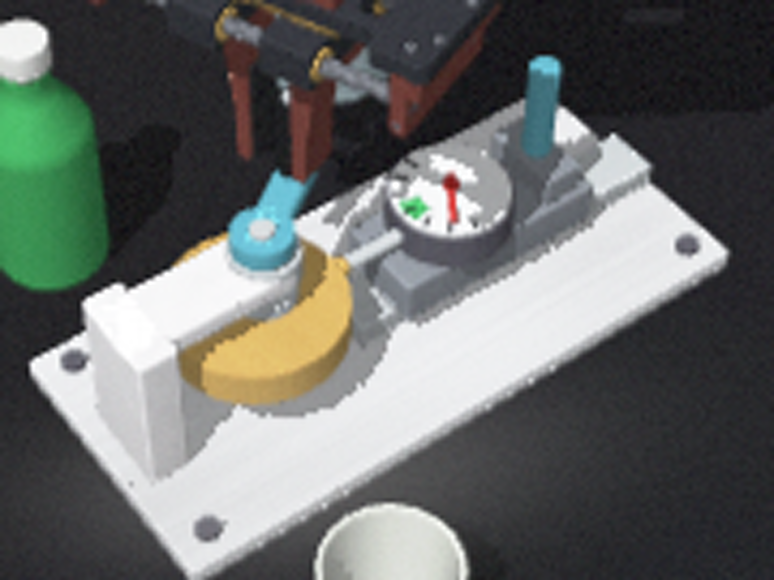

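View pics/i_t.png

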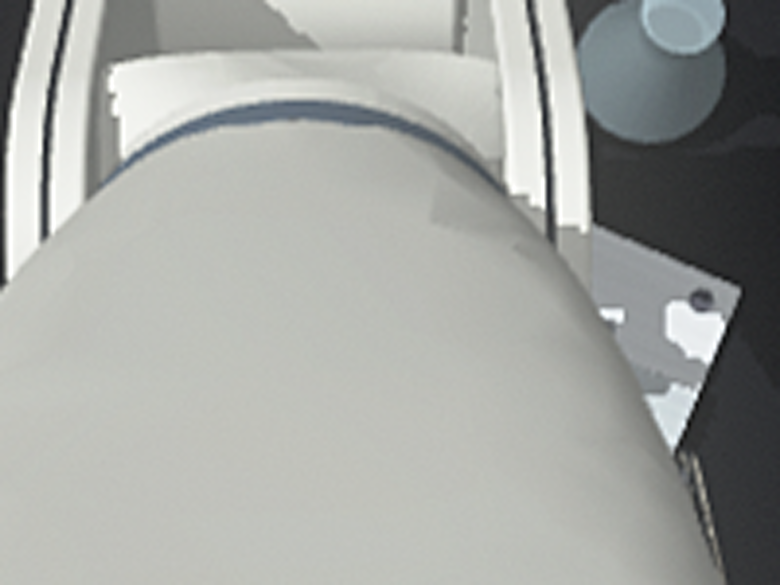

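The side view shows the dial well: pointer tip at crop (454,222), green at (414,208), and the handle still caged. I'll read the pointer from the side camera from here on.

```bash
sed -i 's/r2=reading("top"/r2=reading("side"/' h.py; python3 - <<'E'
from h import *
print(reading("side",W(0,-.0355)))
turn(150,200)
E
```

```text
(np.float64(4.430120870265399), 20)
160 F [-2.4 -0.1  0.4] r (np.float64(4.51), 90) (np.float64(4.48), 21) q6 -0.09 t 20.1
170 F [-2.4 -0.4  0.5] r (np.float64(5.05), 166) (np.float64(4.82), 26) q6 -0.23 t 20.5
180 F [-2.4 -0.4 -0.7] r (np.float64(5.36), 181) (np.float64(5.13), 23) q6 -0.37 t 20.9
190 F [-3.1 -1.2 -0.8] r (np.float64(6.04), 178) (np.float64(5.78), 20) q6 -0.50 t 21.3
200 F [-1.8 -2.3 -1.5] r (np.float64(6.61), 197) (np.float64(6.57), 20) q6 -0.64 t 21.7
```

The reading passed its minimum of about 4.4 mm near 150° and is rising again, so step 2 is met. On towards the peak.

```bash
python3 - <<'E'
from h import *
turn(200,300)
snap("j_w","wrist")
E
```

```text
210 F [-1.1 -2.5 -1. ] r (np.float64(7.42), 203) (np.float64(7.35), 20) q6 -0.78 t 22.1
220 F [-2.2 -2.1 -2.2] r (np.float64(8.27), 207) (np.float64(8.18), 22) q6 -0.91 t 22.5
230 F [-2.1 -2.5 -2.5] r (np.float64(9.14), 218) (np.float64(9.23), 21) q6 -1.05 t 22.9
240 F [-0.6 -3.4 -2.3] r (np.float64(10.04), 227) (np.float64(10.45), 21) q6 -1.18 t 23.3
250 F [-0.7 -4.  -2.4] r (np.float64(10.98), 237) (np.float64(11.23), 21) q6 -1.32 t 23.7
260 F [ 0.2 -4.1 -2.8] r (np.float64(11.94), 258) (np.float64(12.14), 24) q6 -1.45 t 24.1
270 F [-1.3 -3.9 -2.7] r (np.float64(12.82), 276) (np.float64(12.86), 21) q6 -1.59 t 24.5
280 F [ 0.4 -3.7 -2.8] r (np.float64(13.65), 289) (np.float64(13.78), 19) q6 -1.73 t 24.9
290 F [ 1.6 -4.1 -3. ] r (np.float64(14.32), 308) (np.float64(14.26), 23) q6 -1.87 t 25.3
300 F [ 2.6 -4.7 -3. ] r (np.float64(14.89), 327) (np.float64(15.11), 21) q6 -2.01 t 25.7
```

View pics/j_w.png

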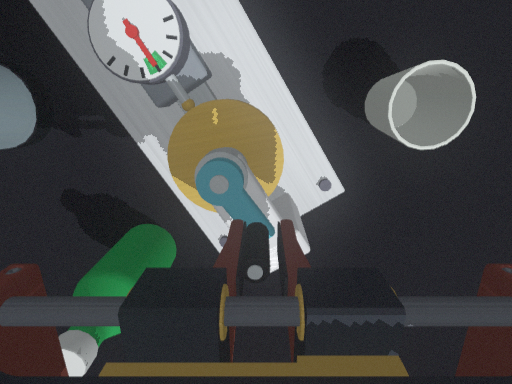

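```bash
python3 - <<'E'
import numpy as np
from scipy.optimize import least_squares
d=np.array([10,20,30,40,50,60,70,80,160,170,180,190,200,210,220,230,240,250,260,270,280,290,300.])
r=np.array([14.48,13.44,12.44,11.36,10.32,9.33,8.38,7.41,4.51,5.05,5.36,6.04,6.61,7.42,8.27,9.14,10.04,10.98,11.94,12.82,13.65,14.32,14.89])
f=lambda q,d:q[0]+6*np.cos(np.deg2rad(d-q[1]))+np.sqrt(2500-36*np.sin(np.deg2rad(d-q[1]))**2)-50
for s in (d>0,d>150,d<150):
    o=least_squares(lambda q:f(q,d[s])-r[s],[10,325]);print(o.x,o.x[1]%360,np.round(o.fun,2))
E
```

```text
[ 10.11016701 326.57280432] 326.57280432171325 [-0.18  0.01  0.07  0.13  0.12  0.06 -0.    0.01 -0.26 -0.5  -0.37 -0.46
 -0.31 -0.28 -0.2  -0.07  0.07  0.18  0.25  0.34  0.39  0.48  0.51]
[ 10.65783648 333.61935546] 333.6193554618918 [ 0.18 -0.18 -0.15 -0.34 -0.28 -0.33 -0.32 -0.24 -0.12 -0.01  0.08  0.21
  0.33  0.51  0.65]
[ 10.98688442 317.2410722 ] 317.24107219844177 [-0.09  0.01 -0.    0.03  0.02 -0.01 -0.02  0.08]
```

```bash
sed -i 's/a=np.deg2rad(-130+.84\*d)/a=np.deg2rad(-130+.84*min(d,330))/' h.py; python3 - <<'E'
from h import *
turn(300,350)
snap("k_w","wrist");snap("k_s","side",(185,365,145,280),4.3)
E
```

```text
310 F [ 3.2 -3.2 -2.7] r (np.float64(15.35), 335) (np.float64(15.76), 23) q6 -2.15 t 26.1
320 F [ 2.8 -3.3 -2.2] r (np.float64(15.67), 315) (np.float64(15.59), 21) q6 -2.30 t 26.5
330 F [ 3.3 -2.1 -2.8] r (np.float64(15.68), 289) (np.float64(15.58), 20) q6 -2.45 t 26.9
340 F [ 4.  -3.6 -2.3] r (np.float64(15.58), 321) (np.float64(11.69), 14) q6 -2.45 t 27.3
350 F [ 4.8 -3.1 -2.8] r (np.float64(15.32), 313) (np.float64(8.69), 11) q6 -2.45 t 27.7
```

View pics/k_w.png

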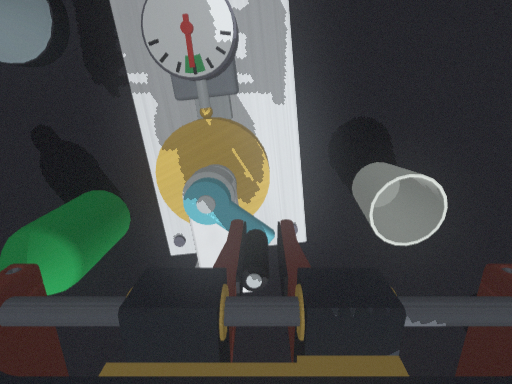

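The reading peaks at about 15.7 mm near 329° and is now falling (310° and 350° read the same). I'll come back about 20° plus the jaw play, let go, and check from above.

```bash
python3 - <<'E'
from h import *
turn(350,321)
snap("l_w","wrist")
command_gripper(1.0)
print(reading("wrist",W(0,-.0355)),get_ft_force())
p=get_tcp_pos();movel([p[0],p[1],.24],v=.12)
print(reading("wrist",W(0,-.0355)))
T,K=wpose();print("axis px z.114",wpx([*AX,.114],T,K))
snap("m_w","wrist");print(T.tolist(),get_time())
E
```

```text
340 F [ 1.4 -1.   1.2] r (np.float64(15.44), 324) (np.float64(15.26), 14) q6 -2.45 t 28.2
331 F [ 0.9 -0.4 -0.3] r (np.float64(15.44), 304) (np.float64(15.75), 17) q6 -2.45 t 28.6
321 F [-3.1  3.9  3.6] r (np.float64(15.8), 316) (np.float64(15.69), 17) q6 -2.32 t 29.0
(np.float64(15.543175582286462), 317) [-0.52755991 -0.07104881 -0.10833466]
(np.float64(15.456238599808831), 104)
axis px z.114 [233.34591259 154.48295797]
[[-0.762461572871185, -0.6171494591243537, -0.19436793716380754, 0.49889665296649166], [0.6470330700482112, -0.7268996264901244, -0.2301415635483987, 0.016172468211940974], [0.0007457605398996528, -0.30123658162818234, 0.9535491417489619, 0.4024910199720589], [0.0, 0.0, 0.0, 1.0]] 31.4083
```

View pics/m_w.png

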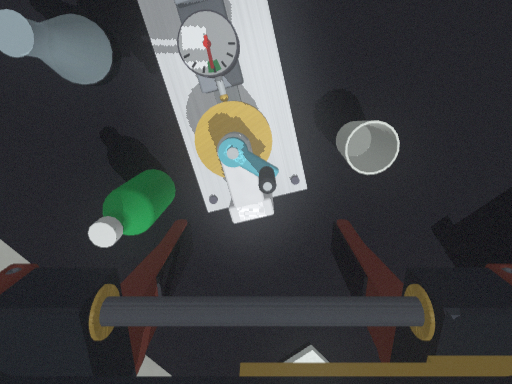

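```bash
python3 - <<'E'
from h import *
from scipy.spatial.transform import Rotation as R
ci=camera_info("wrist");K=ci["intrinsics"]
def TT(d,z=.125):
    p,q=pose(d);T=np.eye(4);T[:3,:3]=R.from_quat([q[1],q[2],q[3],q[0]]).as_matrix();T[:3,3]=[*p,z];return T@ci["tool_from_camera"]
for n,T in (("g",TT(0)),("h",TT(50)),("i",TT(150)),("j",TT(300)),("k",TT(350)),("l",TT(321)),("m",wpose()[0])):
    im=cv2.imread({"k":"pics/k_w.png"}.get(n,f"pics/{n}_w.png"));hsv=cv2.cvtColor(im,cv2.COLOR_BGR2HSV)
    # pin top: bright unsaturated blob near predicted handle
    m=cv2.inRange(hsv,(0,0,120),(179,60,255));k,l,st,ce=cv2.connectedComponentsWithStats(m)
    out=[]
    for i in range(1,k):
        if 8<st[i,4]<350 and .6<st[i,2]/st[i,3]<1.6:
            P=wonz(ce[i],.162,T,K)
            r=P[:2]-AX
            if .032<np.hypot(*r)<.048: out.append((np.round(ce[i]),int(st[i,4]),np.hypot(*r).round(4),np.rad2deg(np.arctan2(r[1],r[0])-TH0).round(1)%360))
    print(n,out)
E
```

```text
g [(array([259., 271.]), 155, np.float64(0.0404), np.float64(358.2))]
h [(array([258., 269.]), 157, np.float64(0.039), np.float64(47.60000000000002))]
i [(array([256., 273.]), 184, np.float64(0.0407), np.float64(146.0))]
j [(array([255., 272.]), 156, np.float64(0.0387), np.float64(295.4))]
k [(array([253., 281.]), 168, np.float64(0.0395), np.float64(339.4))]
l [(array([268., 255.]), 168, np.float64(0.0373), np.float64(334.8))]
m [(array([267., 186.]), 69, np.float64(0.0384), np.float64(337.3))]
```

```bash
python3 - <<'E'
import numpy as np
from scipy.optimize import least_squares
d=np.array([10,20,30,40,50,60,70,80,160,170,180,190,200,210,220,230,240,250,260,270,280,290,300.,310,320,330,340,350])
r=np.array([14.48,13.44,12.44,11.36,10.32,9.33,8.38,7.41,4.51,5.05,5.36,6.04,6.61,7.42,8.27,9.14,10.04,10.98,11.94,12.82,13.65,14.32,14.89,15.35,15.67,15.68,15.58,15.32])
t=d-np.interp(d,[0,50,150,300,330,350],[1.8,2.4,4,4.6,7.5,10.6])
f=lambda q,d:q[0]+6*q[2]*np.cos(np.deg2rad(d-q[1]))+q[2]*(np.sqrt(2500-36*np.sin(np.deg2rad(d-q[1]))**2)-50)
o=least_squares(lambda q:f(q,t)-r,[10,325,1]);print(o.x,np.round(o.fun,2))
s=t>270;o=least_squares(lambda q:q[0]-6*(1-np.cos(np.deg2rad(t[s]-q[1])))-r[s],[16,325]);print(o.x,np.round(o.fun,2))
E
```

```text
[ 10.16327183 323.52254881   0.92806869] [-0.51 -0.26 -0.14  0.01  0.09  0.12  0.14  0.24  0.2  -0.08  0.   -0.15
 -0.06 -0.11 -0.11 -0.07 -0.01  0.03  0.02  0.05  0.05  0.1   0.11  0.04
 -0.03  0.05  0.1   0.17]
[ 15.63934759 323.41594459] [ 0.01  0.05  0.05 -0.04 -0.12 -0.04  0.01  0.09]
```

With the crank angle taken from the handle images, the peak is at about 323° and the crank now stands at about 336°. That's inside tolerance but not centred. I'll re-cage with properly tangential jaws and nudge it back about 13°.

```bash
cat >> h.py <<'E'
def pose2(d):
    t=TH0+np.deg2rad(d);return AX+.04*np.array([np.cos(t),np.sin(t)]),Q(t-np.pi/2-2*np.pi)
E
python3 - <<'E'
from h import *
p,q=pose2(336)
move_pose([*p,.24],q);print(get_joint_pos()[5])
T,K=wpose();print(wpx([*p,.162],T,K));snap("n_w","wrist")
f0=get_ft_force();movel([*p,.125],v=.1);command_gripper(.22);print(get_ft_force()-f0,get_grip_width())
for d in (330,325,320.5):
    p,q=pose2(d);movel([*p,.125],q,v=.03);print(d,get_ft_force()-f0,reading("side",W(0,-.0355)),reading("wrist",W(0,-.0355)))
snap("o_w","wrist")
command_gripper(1.0);p=get_tcp_pos();movel([p[0],p[1],.24],v=.12)
T,K=wpose();snap("p_w","wrist");snap("p_s","side",(185,365,145,280),4.3)
print(get_time(),get_ft_force())
for n in ("n","p"):
    im=cv2.imread(f"pics/{n}_w.png");hsv=cv2.cvtColor(im,cv2.COLOR_BGR2HSV)
    m=cv2.inRange(hsv,(0,0,120),(179,60,255));k,l,st,ce=cv2.connectedComponentsWithStats(m)
    if n=="n":
        from scipy.spatial.transform import Rotation as R
        pp,q=pose2(336);T2=np.eye(4);T2[:3,:3]=R.from_quat([q[1],q[2],q[3],q[0]]).as_matrix();T2[:3,3]=[*pp,.24];T2=T2@camera_info("wrist")["tool_from_camera"]
    else: T2=T
    for i in range(1,k):
        if 8<st[i,4]<350:
            r=wonz(ce[i],.162,T2,K)[:2]-AX
            if .030<np.hypot(*r)<.05: print(n,ce[i],st[i,4],np.hypot(*r),np.rad2deg(np.arctan2(r[1],r[0])-TH0)%360)
E
```

```text
-0.2136828344302362
[262.69910072 193.44489864]
[-0.39761693 -0.15311059  0.06797592] 0.22108709433257093
330 [-0.89822025  1.05525293  1.26792457] (np.float64(-18.965953935182053), 37) None
325 [-4.08137056  0.97673347  2.75152153] (np.float64(15.562100737429944), 23) None
320.5 [-4.32798029  0.52452012  1.00503072] (np.float64(15.215144369477361), 16) None
39.225 [-0.01016147 -0.00480402 -0.13867489]
n [249.05319149 204.34042553] 94 0.03166526224175934 358.39029165657956
n [261.56521739 195.73913043] 69 0.03753187583372796 337.1787725743369
p [257.31884058 196.15942029] 69 0.037704395579147086 328.47204913119253
```

View pics/p_w.png

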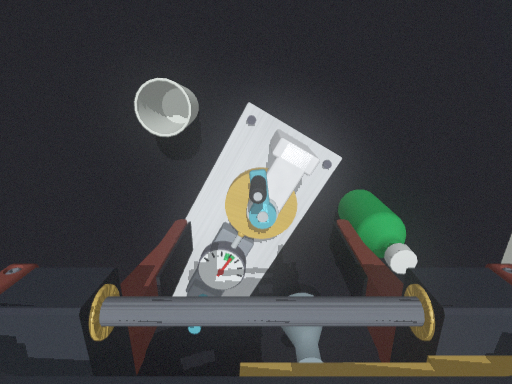

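View pics/p_s.png

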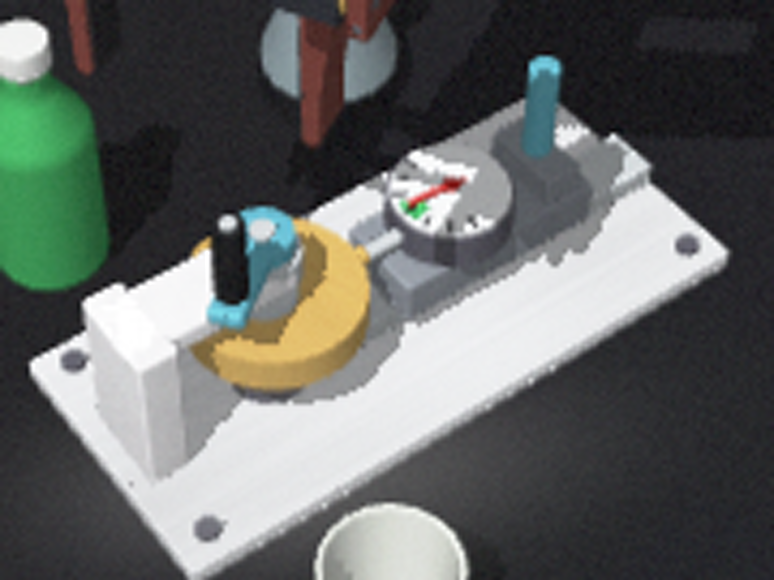

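The crank now stands at about 328° against the peak at about 323°. I'll back the arm off and check the cam, the pointer and the glassware from the top.

```bash
python3 - <<'E'
from h import *
p=get_tcp_pos();movel([p[0],p[1],.28],v=.2)
move_pose([.255,-.571,.28],Q(-1.149))
print(reading("top",W(0,-.0355)),reading("side",W(0,-.0355)))
snap("q_t","top",(175,375,145,295),3.9);wait(.5)
print(reading("top",W(0,-.0355)),reading("side",W(0,-.0355)),get_time(),get_ft_force())
t=cv2.imread("pics/q_t_full.png");g=cv2.cvtColor(t,cv2.COLOR_BGR2HSV)
m=cv2.inRange(g,(10,70,40),(25,255,255));k,l,st,ce=cv2.connectedComponentsWithStats(m)
i=1+np.argmax(st[1:,4]);m=(l==i).astype(np.uint8)*255
cs,_=cv2.findContours(m,0,cv2.CHAIN_APPROX_NONE);c=max(cs,key=len)[:,0]
P=np.array([onz("top",q,.07)[:2] for q in c])
from scipy.optimize import least_squares
r=least_squares(lambda q:np.hypot(*(P-q).T)-.045,P.mean(0),loss="soft_l1",f_scale=.0005)
print("cam",loc(r.x),"rel axis mm",1e3*(loc(r.x)-[0,.075]))
E
```

```text
(np.float64(15.999563922961265), 27) (np.float64(16.01788663746162), 21)
(np.float64(15.999563922961265), 27) (np.float64(16.16835920541934), 19) 42.8667 [-0.26570507 -1.48210054  0.38960149]
cam [0.00148321 0.06712934] rel axis mm [ 1.48320563 -7.87065757]
```

View pics/q_t.png

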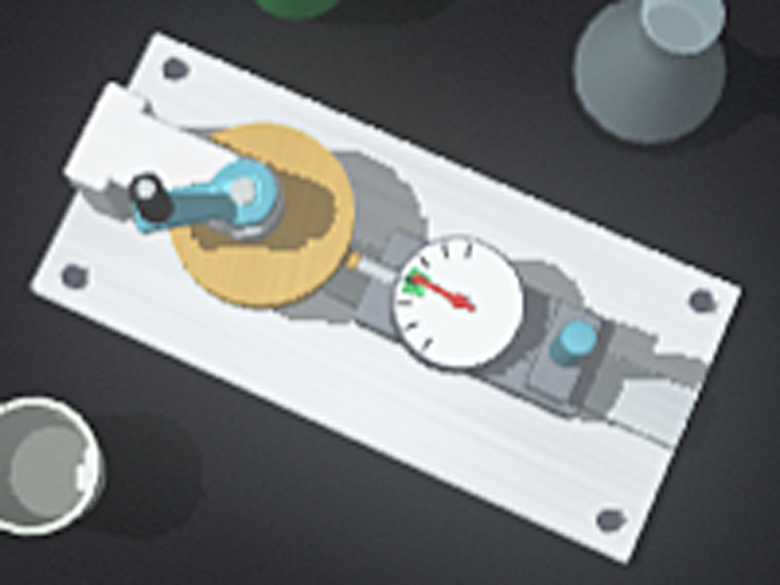

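View pics/q_t_full.png

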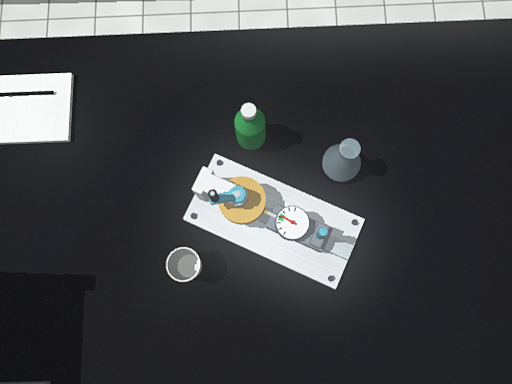

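The checks agree. The pointer reads 16.0 mm and is steady. The cam centre is about 5–11° from the plunger line, the glassware hasn't moved and the arm is clear. Handing in.

```bash
python3 -c "
from station import *
job_done();print(get_time())"
```

```text
the job is handed in; nothing more can be done
the job is handed in; nothing more can be done
```

The job is handed in: the cam stands close to its highest reading, with the crank let go and the arm well clear. No verdict is reported. The clock read about 43 s at the last check, against the 72 s limit.

**Gauge:** I slid it up by the teal post until the pointer read about 14.6 mm, in the green sector, and let it go.

**Crank:** I held the handle in a loose cage of the jaws and turned it counter-clockwise. The reading went through its lowest (about 4.4 mm) and on to its highest (about 15.7 mm on the wrist camera). I overshot the peak by about 16° on purpose to find it, then nudged the crank back and released it. Force at the handle stayed below about 6 N, well under the 20 N side-load limit.

**Last checks:**
- **Pointer:** it was steady at 16.0 mm on the top camera and 16.0–16.2 mm on the side camera.
- **Glassware:** it had not visibly moved in the top picture.
- **Peak position:** the two estimates of how far the cam stands past its peak differ. The pointer curve with the crank angle gives about 5°; the cam's outline gives about 11°. Both are inside the 20° allowance.
- **Odd readings:** some pointer readings during the turn were wrong because the view was blocked or partly out of frame, so I ignored them. The top, side and wrist cameras otherwise agreed to about 0.3–0.5 mm.

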